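# Set the dose tray's pointer

### The arm

A 6-joint arm with a two-finger parallel gripper is mounted at the origin on the work surface. World frame = base frame: x ahead of the robot, y to its left, z up, the work surface at z = 0. Lengths are in m, angles in rad, forces in N, time in s.
With the tool pointing down it reaches from about 0.25 to 0.8 m from the base axis. Payload 8.5 kg.
Tool frame: the origin (TCP) lies midway between the tips of the shut fingers; the grasp point (between the pads) lies 19 mm behind it; z points along the fingers, y is the line along which they close (so a half turn about z gives the same grasp; the last joint's range is limited). The gripper opens to 85 mm and grips with 20 to 120 N. Pads are 22 mm wide; open, the fingers measure 114 mm over their backs; the gripper's body (76 mm by 85 mm) begins 54 mm behind the grasp point. The pads swing forward as they close: fully open they stand 13 mm farther back than shut.
Start: joints at [-1.286, 0.238, -0.013, 1.319, 0, 1.571], TCP at [0.147, -0.504, 0.231] pointing down, gripper open.
Joint ranges: [-2.66, 2.66], [-1.03, 1.9], [-1.14, 1.46], [-1.82, 2.27], [-1.45, 1.34], [-3.14, 3.14]. Speed limits (rad/s): [2.22, 2.22, 2.79, 3.14, 3.14, 3.14].

### API

Orientations are given as a 3x3 rotation matrix whose columns are the frame's x, y, z axes.
In Python, from rig import arm gives the robot as it stands.
- The arm moves only by the shell command python3 -m pendant 'ROWS' [FORCE]. ROWS is JSON, a list of rows, each an object with "dp": the shift along the tool's x, y, z in units of 0.04 m (1.0 is 0.04 m), a list of three; "angular": the turn, a rotation vector about the tool's x, y, z in units of 8 degrees (1.0 is 8 degrees), a list of three; "jaw": the opening, from -1 (shut) to 1 (fully open), so that 0 is half open. A call has 1 to 5 rows; each row shifts and turns the commanded pose from where the row before left it, along the tool's axes as they then stand; what a row does not reach is not made up. A row lasts 1/10 s, in which the tool goes at most 50 mm and 8.59 degrees, less where a joint would pass 70% of its speed; a pose out of reach is approached as far as the arm can. A call with a number of a shift or a turn outside -1 to 1 is refused whole. A call with a gripper value outside its range is refused whole. The fingers move at their own pace and stop on an object; FORCE is the grip in N (left out, the last holds). Time passes only in rows, so rows that do not move let the fingers close. It gives the time, the measured TCP pose, the force, the opening and the grip force at its end, in the units of the state.
- arm.observe(): the state, without advancing time (a new reading comes with each control period).
- arm.grab_frame(name): name is "scene" or "side" or "wrist"; returns the picture (384x512x3 uint8, blue, green, red); there is no depth.
- arm.camera_model(name): a dict with "mtx" (3x3 intrinsics, pixels), "k1" (the pictures are not rectified: a ray, as slopes to the right and down, at radius r is drawn at 1 + k1 r^2 times it, then the intrinsics apply), "rvec" (rotation vector, rad) and "tvec" (3), from world to camera coordinates, as OpenCV has them; the wrist camera has in their place "mount" (4x4, takes a point from camera to tool coordinates, whose origin is the TCP and whose axes are the flange's). Camera axes: x right, y down, z forward; pixel columns grow to the right and rows downward; lengths in m; the calibration is good to about 2 mm. A picture is of the moment at which its call begins: read the wrist's pose just before it. camera_model takes no time and is no camera call.
- arm.finish_job(): hands the job in; it is judged then, once.
The state is a dict: "time_s": time; "joint_pos": joint angles; "dq": joint speeds; "joint_torque": joint torques, N m; "eef_pos": TCP position; "eef_rot": TCP orientation; "contact_force": force on the tool from outside, world axes, zero at the start; "ft_torque": the same for the moment, N m; "grip_width": opening from 0.0 (shut) to 1.0 (fully open); "grasp_force": force on a finger pad.
Only numpy, scipy, OpenCV 4.12 (cv2) and the standard library are available. Lean on these libraries where they do the work, as an engineer would, in place of code of your own. Each camera call takes 0.05 s, during which the arm holds its last target. There are 200 camera calls.

### The job

With a fingertip, gently push the upright tab of the dose tray's pointer round until it stands right over the long capsule, and leave it there; only then press the set button on the tray's nose fully down and let it come back up. Do not pinch, lift or carry anything: the tray, the capsule, the tablets and the things around the tray stay where they are.

Things in the scene. Friction and masses are not known exactly. Their poses are not given: they have to be found in the camera images.
- tray: Round white dose tray, 180 mm across, 0.75 to 1.2 kg, loose, flat on the table; origin at the centre of its underside, z up. Seven open wedge compartments round a 42 mm hub, centred every 51.4 degrees from its +x axis at 62 mm radius; rim and walls 24 mm high. Its nose (60 wide, 16 high, out to 145 mm) points along -x, towards the robot; the two compartments next to the nose are empty.
- pointer (a joint): Angle of the tray's pointer about the upright axis through the tray's centre, rad: 0 along the tray's +x axis, growing anticlockwise seen from above. It starts within 0.6 rad of pi (over the nose) and can be turned either way round to any compartment (stops only at +-9.4). Turning takes about 0.05 N m (0.8 N on the tab); it stays where it is left.
- pointer_tab (a point): Middle of the top edge of the pointer's tab, 62 mm from the hub axis, 69 mm above the table. The pointer is a black bar 12 mm wide, 31 to 39 mm above the table, reaching 76 mm from the axis; on its outer end stands a flat upright tab 28 mm long (radially), 8 mm thick, 39 to 69 mm above the table, pushed on its flat side.
- set_button (a joint): Travel of the set button, m: 0 up, 0.006 fully down. A spring returns it; fully down takes 5 N.
- set_button_top (a point): Centre of the top face of the round grey set button, 28 mm across, on the tray's nose 118 mm from the tray's centre; top face 28 mm above the table (10 mm above its fixed collar). It is pressed straight down.
- capsule: The one long capsule, 29 mm long and 11 mm thick with round ends, orange like the tablets, lying in one of the five filled compartments (floor 8 mm above the table), near the compartment's middle; origin at the centre of its underside, x along its length.
- tablet1: A round orange tablet, 14 mm across and 6 mm thick, in one of the filled compartments; origin at the centre of its underside.
- tablet2: A round orange tablet, 14 mm across and 6 mm thick, in one of the filled compartments; origin at the centre of its underside.
- tablet3: A round orange tablet, 14 mm across and 6 mm thick, in one of the filled compartments; origin at the centre of its underside.
- tablet4: A round orange tablet, 14 mm across and 6 mm thick, in one of the filled compartments; origin at the centre of its underside.
- jar: Closed vitamin jar, 66 mm across and 105 mm high, standing beside the tray; origin at the centre of its underside.
- skull: Small white skull ornament, about 40 mm wide and 46 mm high, standing near the tray's nose; origin under its middle.
- mug: Blue mug, 80 mm across the rim and 90 mm high, off to the left; origin at the centre of its underside.
- phone: Black phone, 150 x 72 x 9 mm, lying flat at the near right; origin at the centre of its underside.
Not all that is in view belongs to the job. There is more than one size of the tray; the one meant has the size given above.

How it is judged:
On the way, in this order (a step that is already met when the one before it is completed fails the run):
1. the pointer's tab stands over the long capsule and is still (horizontal distance between pointer_tab and capsule below 0.012 m and velocity of joint pointer between -0.1 and 0.1 rad/s), for 0.2 s.
2. the set button is pressed down (value of joint set_button above 0.0045 m and horizontal distance between pointer_tab and capsule below 0.014 m), for 0.05 s.
At the end, for the whole second after the job is handed in: The middle of the pointer's tab is within 14 mm (from above) of the capsule's middle and still; the set button was pressed 4.5 mm or more with the pointer there and is up again; tray moved under 20 mm, capsule and tablets lie in it; jar, skull, mug and phone moved under 25 mm (horizontal distance between pointer_tab and capsule below 0.014 m and velocity of joint pointer between -0.1 and 0.1 rad/s and value of joint set_button below 0.0015 m and contact force between the arm and tray below 0.2 N and linear speed of tray below 0.02 m/s and distance of tray from where it was at the start of the episode below 0.02 m and horizontal distance between each of capsule, tablet1, tablet2, tablet3, tablet4 and tray below 0.088 m and height (world z) of each of capsule, tablet1, tablet2, tablet3, tablet4 below 0.03 m); the robot touches nothing.
It fails at once if the set button is pressed while the pointer's tab is not over the long capsule (value of joint set_button above 0.003 m and not (horizontal distance between pointer_tab and capsule below 0.016 m)).
It fails at once if the pointer is pinched or forced (more than 15 N on it) (contact force between the fingers and pointer above 15 N).
It fails at once if the tray is lifted, tipped or shifted by more than 20 mm (distance of tray from where it was at the start of the episode above 0.02 m or angle between tray's own z axis and vertical above 0.12 rad).
It fails at once if the capsule or a tablet is lifted out or moved by more than 25 mm (distance of any of capsule, tablet1, tablet2, tablet3, tablet4 from where it was at the start of the episode above 0.025 m).
It fails at once if something standing around the tray is moved by more than 25 mm or knocked over (distance of any of jar, skull, mug, phone from where it was at the start of the episode above 0.025 m or angle between any of jar, skull, mug's own z axis and vertical above 0.5 rad).
It also fails if it takes over 54 s, if anything falls off the work surface, if the arm or the gripper's body presses on something with over 40 N, if the wrist force passes 120 N, or if a joint passes its speed limit or range.

## Working session

There is one attempt and no reset: what is moved stays moved. The work goes in short steps, Python scripts to look and compute and a shell command to move; the robot and the scene stay as the last step left them, time stands still between calls to the robot, and variables do not carry over. Pictures are saved under pics/ and viewed, at most 10 in all, crops included, and the job is handed in when it is done.

```bash
mkdir -p pics; python3 - <<'E'
from rig import arm
import cv2,numpy as np
for n in("scene","side"):
    im=arm.grab_frame(n); cv2.imwrite(f"pics/{n}0.png",im)
    print(n,arm.camera_model(n))
print(arm.camera_model("wrist")); print(arm.observe())
E
```

```text
scene {'mtx': array([[351.75602592,   0.        , 257.27857381],
       [  0.        , 351.75602592, 193.15859137],
       [  0.        ,   0.        ,   1.        ]]), 'k1': -0.03304632599523027, 'rvec': array([ 1.97709035,  0.99948893, -0.56385486]), 'tvec': array([-0.31656803, -0.18439999,  1.44929068])}
side {'mtx': array([[363.29002852,   0.        , 251.49723443],
       [  0.        , 363.29002852, 198.9354089 ],
       [  0.        ,   0.        ,   1.        ]]), 'k1': -0.0225275711557912, 'rvec': array([ 0.26099007, -2.77596111,  1.29596998]), 'tvec': array([0.53142409, 0.13753659, 0.97073243])}
{'mtx': array([[342.07840967,   0.        , 263.81972109],
       [  0.        , 342.07840967, 191.77904775],
       [  0.        ,   0.        ,   1.        ]]), 'k1': 0.0008028643058740481, 'mount': array([[ 5.38088970e-04, -9.46862018e-01, -3.21639595e-01,
         8.24808923e-02],
       [ 9.99998435e-01,  1.05166051e-03, -1.42298796e-03,
         9.31051022e-04],
       [ 1.68562891e-03, -3.21638325e-01,  9.46861102e-01,
        -1.41428534e-01],
       [ 0.00000000e+00,  0.000
[... 167 characters left out ...]
 1.72085687e-06,  1.57081105e+00]), 'dq': array([ 0.00045845, -0.00139755,  0.00147498, -0.00151862,  0.00049193,
        0.00204667]), 'joint_torque': array([ 1.96631645e-04, -5.39721537e+01,  3.46998417e+01,  1.35244644e-02,
       -5.99786358e-05,  9.63213807e-06]), 'eef_pos': array([ 0.1474186 , -0.50350156,  0.2307467 ]), 'eef_rot': array([[ 9.59714956e-01,  2.80975224e-01, -3.56607436e-04],
       [ 2.80975450e-01, -9.59714175e-01,  1.22410541e-03],
       [ 1.70207947e-06, -1.27499020e-03, -9.99999187e-01]]), 'contact_force': array([-0.21859258, -0.14895995,  0.69941122]), 'ft_torque': array([-0.00155775,  0.03927953, -0.02923641]), 'grasp_force': 0.0, 'grip_width': 1.002013646615484}
```

View pics/scene0.png

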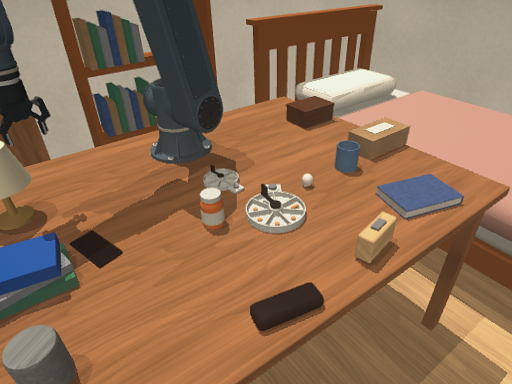

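View pics/side0.png

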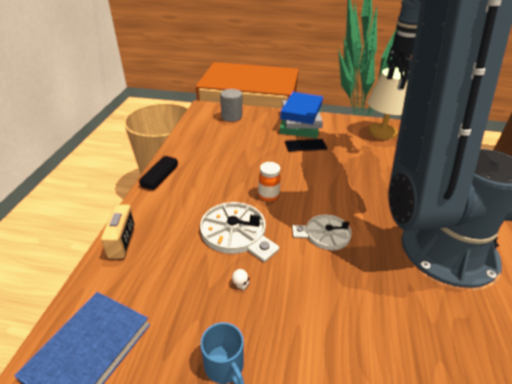

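Candidates: the large white tray at scene (276,211) / side (233,227) and a smaller grey tray at scene (221,180) / side (329,231). By the description (180 mm, white, nose towards the robot) I choose the large one. I'll check size, and look at a close crop.

```bash
cat > h.py <<'E'
import cv2,numpy as np
from rig import arm
def cam(n,st=None):
    c=arm.camera_model(n)
    if n=="wrist":
        T=np.eye(4);T[:3,:3]=st["eef_rot"];T[:3,3]=st["eef_pos"];W=np.linalg.inv(T@c["mount"])
        R,t=W[:3,:3],W[:3,3]
    else: R,t=cv2.Rodrigues(c["rvec"])[0],c["tvec"]
    return c["mtx"],np.array([c["k1"],0,0,0,0]),R,t
def ray(C,px):
    K,d,R,t=C; u=cv2.undistortPoints(np.array([[px]],float),K,d)[0,0]
    return -R.T@t, R.T@np.array([*u,1])
def onz(C,px,z):
    o,r=ray(C,px); return o+r*(z-o[2])/r[2]
def tri(*obs):
    A=np.zeros((3,3));b=np.zeros(3)
    for C,px in obs:
        o,r=ray(C,px); r=r/np.linalg.norm(r);M=np.eye(3)-np.outer(r,r);A+=M;b+=M@o
    return np.linalg.solve(A,b)
def proj(C,P):
    K,d,R,t=C; return cv2.projectPoints(np.atleast_2d(np.array(P,float)),cv2.Rodrigues(R)[0],t,K,d)[0][:,0]
E
python3 - <<'E'
from h import *
S,D=cam("scene"),cam("side")
print("hub",tri((S,(276,207)),(D,(233,222))),"btn",tri((S,(273,188)),(D,(264,246))))
print("small",tri((S,(221,180)),(D,(329,231))),"skull",tri((S,(308,180)),(D,(240,278))),"jar",tri((S,(211,195)),(D,(269,168))))
# tray width at z=.024
print(onz(S,(246,211),.02),onz(S,(307,211),.02), onz(D,(200,228),.02),onz(D,(266,224),.02))
a=cv2.imread("pics/scene0.png")[165:240,230:320];b=cv2.imread("pics/side0.png")[190:275,190:292]
cv2.imwrite("pics/crop.png",np.hstack([cv2.resize(a,(400,400),interpolation=2),cv2.resize(b,(400,400),interpolation=2)]))
E
```

```text
hub [0.58842406 0.03449684 0.0271006 ] btn [0.49094071 0.09907353 0.01905286]
small [ 0.32371881 -0.00072981  0.00710648] skull [0.53050278 0.21624082 0.0246035 ] jar [ 0.51513073 -0.13662723  0.10144366]
[ 0.54513597 -0.04207346  0.02      ] [0.6549669  0.10129655 0.02      ] [0.67226568 0.06588857 0.02      ] [0.49673546 0.01530366 0.02      ]
```

View pics/crop.png

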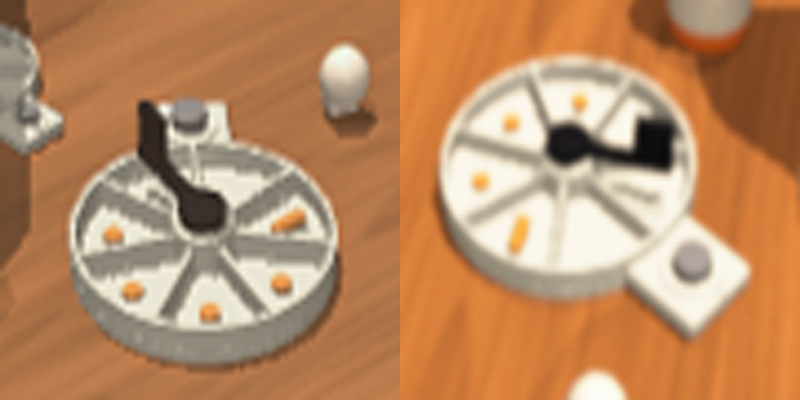

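The chosen tray measures about 180 mm across and its nose points towards the robot. The capsule is at scene (295,206) / side (220,240). The jar, skull and small tray are clear of it. Next I'll move over it for a wrist view, shutting the fingers on the way.

```bash
R='{"dp":[0.98,-0.66,-0.07],"angular":[0,0,0],"jaw":-1}'; python3 -m pendant '[{"dp":[0.98,-0.66,-0.07],"angular":[0,0,0],"jaw":-1},{"dp":[0.98,-0.66,-0.07],"angular":[0,0,0],"jaw":-1},{"dp":[0.98,-0.66,-0.07],"angular":[0,0,0],"jaw":-1},{"dp":[0.98,-0.66,-0.07],"angular":[0,0,0],"jaw":-1},{"dp":[0.98,-0.66,-0.07],"angular":[0,0,0],"jaw":-1}]'; python3 -m pendant '[{"dp":[0.98,-0.66,-0.07],"angular":[0,0,0],"jaw":-1},{"dp":[0.98,-0.66,-0.07],"angular":[0,0,0],"jaw":-1},{"dp":[0.98,-0.66,-0.07],"angular":[0,0,0],"jaw":-1},{"dp":[0.98,-0.66,-0.07],"angular":[0,0,0],"jaw":-1},{"dp":[0.98,-0.66,-0.07],"angular":[0,0,0],"jaw":-1}]'
```

```text
time_s: 0.6
eef_pos: [0.2992, -0.3204, 0.2452]
eef_rot: [[0.96, 0.28, -0.0], [0.28, -0.96, 0.0], [-0.0, -0.0, -1.0]]
contact_force: [0.7, -0.5, 0.6]
grip_width: 0.14
grasp_force: 0.0
time_s: 1.1
eef_pos: [0.4503, -0.1385, 0.2593]
eef_rot: [[0.96, 0.281, -0.0], [0.281, -0.96, 0.0], [-0.0, -0.0, -1.0]]
contact_force: [0.8, -0.3, 0.1]
grip_width: 0.002
grasp_force: 0.0
```

```bash
python3 -m pendant '[{"dp":[0.98,-0.66,-0.07],"angular":[0,0,0],"jaw":-1},{"dp":[0.98,-0.66,-0.07],"angular":[0,0,0],"jaw":-1},{"dp":[0.98,-0.66,-0.07],"angular":[0,0,0],"jaw":-1},{"dp":[0.98,-0.66,-0.07],"angular":[0,0,0],"jaw":-1},{"dp":[0,0,0],"angular":[0,0,0],"jaw":-1}]'; python3 - <<'E'
from h import *
import pickle
st=arm.observe(); im=arm.grab_frame("wrist"); pickle.dump((st,im),open("w1.pkl","wb"))
print(st["eef_pos"])
cv2.imwrite("pics/w1.png",im)
W=cam("wrist",st)
S,D=cam("scene"),cam("side")
print("cap",tri((S,(295,206.1)),(D,(220.1,239.9))))
f=lambda a,b:(tri((S,(230+a[0]*.225,165+a[1]*.1875)),(D,(190+b[0]*.255,190+b[1]*.2125))))
print("tab",f((150,105),(255,123)))
E
```

```text
time_s: 1.6
eef_pos: [0.5731, 0.0092, 0.2693]
eef_rot: [[0.959, 0.285, -0.0], [0.285, -0.959, 0.001], [0.0, -0.001, -1.0]]
contact_force: [-0.6, -0.8, 0.9]
grip_width: -0.001
grasp_force: 0.0
[0.57312204 0.00918241 0.26925427]
cap [0.60885133 0.09423565 0.01470638]
tab [0.5234895  0.04118195 0.06901819]
```

View pics/w1.png

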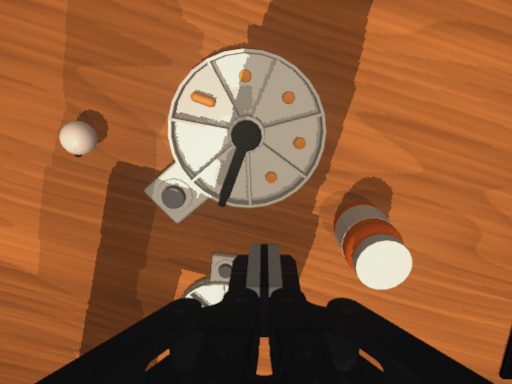

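The wrist picture shows the tray with hub at (246,135), capsule (203,99), tablets at (245,76), (288,97), (299,143), (271,177), button (173,197), pointer tab end (222,203), skull (78,137), jar (375,250).

```bash
cat > m.py <<'E'
from h import *
import pickle,sys
from scipy.optimize import least_squares
st,im=pickle.load(open("w1.pkl","rb")); W=cam("wrist",st); S,D=cam("scene"),cam("side")
hsv=cv2.cvtColor(im,cv2.COLOR_BGR2HSV)
def cen(mask,c,r):
    yy,xx=np.nonzero(mask);k=np.hypot(xx-c[0],yy-c[1])<r;return np.array([xx[k].mean(),yy[k].mean()]),k.sum()
org=(hsv[...,1]>140)&(hsv[...,0]<25)&(hsv[...,2]>120)
cap,n=cen(org,(203,99),18); print("cap px",cap,n)
gray=hsv[...,2]<130
btn,n=cen(gray&(hsv[...,1]<60),(173,195),12); print("btn px",btn,n)
blk=hsv[...,2]<60
hub,n=cen(blk,(246,135),15);print("hub",hub,n)
C=onz(W,cap,.0135); B=onz(W,btn,.028)
print("cap",C,"btn",B)
# rim: white boundary points fit circle at z=.024 top outer edge
white=((hsv[...,1]<70)&(hsv[...,2]>90)).astype(np.uint8)
pts=[]
for a in np.deg2rad(np.arange(0,360,4)):
    for r in np.arange(92,60,-.5):
        x,y=246+r*np.cos(a),129+r*np.sin(a)
        if white[int(round(y)),int(round(x))]:
            pts.append(onz(W,(x,y),.024)[:2]);break
pts=np.array(pts); f=lambda p:np.hypot(*(pts-p[:2]).T)-p[2]
s=least_squares(f,[.59,.03,.09],loss="soft_l1",f_scale=.001).x;print("rim fit",s)
o=s[:2]; yaw=np.arctan2(*(o-B[:2])[::-1]);print("yaw deg",np.degrees(yaw),"btn dist",np.linalg.norm(o-B[:2]))
d=C[:2]-o;print("cap rel r",np.linalg.norm(d),"world ang",np.degrees(np.arctan2(d[1],d[0])),"tray ang",np.degrees(np.arctan2(d[1],d[0])-yaw))
for px in((222,203),(226,190)):
    e=onz(W,px,.069)[:2]-o;print("tab ang",np.degrees(np.arctan2(e[1],e[0])),np.linalg.norm(e))
P=[[*(o),.039],C,B]; print(proj(W,P),proj(S,P),proj(D,P))
print("btn tri",tri((W,btn),(S,(272.7,187)),(D,(264.3,245.5))),"cap tri",tri((W,cap),(S,(295,206.1)),(D,(220.1,239.9))))
E
python3 m.py
```

```text
cap px [202.64622642  99.06132075] 212
btn px [172.99749373 195.78195489] 399
hub [246.06470588 135.16764706] 680
cap [0.60861943 0.0914678  0.0135    ] btn [0.49192502 0.09744217 0.028     ]
rim fit [0.58699202 0.03433109 0.08860419]
yaw deg -33.578552061883805 btn dist 0.11410846749740808
cap rel r 0.06109294898194804 world ang 69.26731943435188 tray ang 102.84587149623569
tab ang 176.5613842242944 0.07102492504270884
tab ang 176.03498120854238 0.05564175232037354
[[245.22982901 135.82818068]
 [202.64622642  99.06132075]
 [172.99749373 195.78195489]] [[274.97952772 203.18924865]
 [294.13580831 206.66461319]
 [272.22451793 185.67321422]] [[232.70204152 219.33221858]
 [220.34204553 239.54934154]
 [263.16319886 243.59443492]]
btn tri [0.48964998 0.09898028 0.02186386] cap tri [0.60899804 0.09291581 0.0143722 ]
```

```bash
cat > plan.py <<'E'
from h import *
st=arm.observe(); p=st["eef_pos"]; R=st["eef_rot"]; yaw=np.arctan2(R[1,0],R[0,0])
o=np.array([.5875,.0345]); hx,hy=.011,.008
print("now",p.round(4),np.degrees(yaw).round(1),"dq",np.abs(st["dq"]).max())
tgt=[]
def pos(th,gap=0):   # tool centre when the tab (4 mm half) is at world angle th, tool on ccw side
    t=np.radians(th); r=np.array([np.cos(t),np.sin(t)]); n=np.array([-r[1],r[0]])
    X=R[:2,0];Y=R[:2,1]
    c=-(np.sign(X@n)*X*hx+np.sign(Y@n)*Y*hy)  # corner facing tab
    lat=c@r
    return o+r*(.062-np.clip(lat,-.011,.011)*.8)+n*(.004+gap)-n*(c@n)
q=p[:2]
for th,g in [(176,.03),(176,.008)]+[(a,0) for a in (170,160,150,140,130,120,110,100,90,80,75,69)]:
    x=pos(th,g); d=R[:2,:2].T@(x-q)/.04; print(th,x.round(4),"dp",d.round(3)); q=x
E
python3 plan.py; python3 - <<'E'
from h import *
import pickle
st,_=pickle.load(open("w1.pkl","rb"));W=cam("wrist",st)
for h in(0,.01,.02,.03,.04):
    print(h,proj(W,[st["eef_pos"]+st["eef_rot"]@np.array([x,y,-h]) for x,y in((0,-.008),(0,.008),(.011,.008))]).round(0).tolist())
E
```

```text
now [0.5715 0.0074 0.2693] 16.5 dq 0.04782800266813259
176 [ 0.5165 -0.006 ] dp [-1.412 -0.071]
176 [0.518 0.016] dp [ 0.193 -0.515]
170 [0.5187 0.0303] dp [ 0.118 -0.339]
160 [0.5204 0.0409] dp [ 0.115 -0.241]
150 [0.5238 0.0511] dp [ 0.156 -0.22 ]
140 [0.5291 0.0606] dp [ 0.193 -0.191]
130 [0.5359 0.0691] dp [ 0.225 -0.155]
120 [0.5442 0.0763] dp [ 0.251 -0.114]
110 [0.5538 0.082 ] dp [ 0.269 -0.068]
100 [0.5602 0.0981] dp [ 0.269 -0.34 ]
90 [0.5707 0.1001] dp [0.266 0.025]
80 [0.5814 0.1004] dp [0.259 0.071]
75 [0.5868 0.0998] dp [0.125 0.052]
69 [0.5932 0.0984] dp [0.143 0.077]
0 [[245.0, 261.0], [279.0, 261.0], [280.0, 240.0]]
0.01 [[244.0, 273.0], [280.0, 273.0], [281.0, 251.0]]
0.02 [[243.0, 286.0], [281.0, 286.0], [282.0, 263.0]]
0.03 [[241.0, 301.0], [283.0, 301.0], [283.0, 277.0]]
0.04 [[239.0, 319.0], [284.0, 319.0], [285.0, 293.0]]
```

```bash
python3 -m pendant '[{"dp":[-0.7,-0.04,0.6],"angular":[0,0,0],"jaw":-1},{"dp":[-0.7,-0.04,0.8],"angular":[0,0,0],"jaw":-1},{"dp":[0,0,0.9],"angular":[0,0,0],"jaw":-1},{"dp":[0,0,0.9],"angular":[0,0,0],"jaw":-1},{"dp":[0,0,0.9],"angular":[0,0,0],"jaw":-1}]'; python3 -m pendant '[{"dp":[0,0,0.7],"angular":[0,0,0],"jaw":-1},{"dp":[0,0,0.4],"angular":[0,0,0],"jaw":-1},{"dp":[0,0,0],"angular":[0,0,0],"jaw":-1}]';python3 plan.py
```

```text
time_s: 2.15
eef_pos: [0.5146, -0.0085, 0.1056]
eef_rot: [[0.96, 0.28, 0.0], [0.28, -0.96, -0.0], [0.0, 0.0, -1.0]]
contact_force: [0.8, 0.1, 0.1]
grip_width: 0.001
grasp_force: 0.0
time_s: 2.45
eef_pos: [0.5132, -0.0083, 0.0605]
eef_rot: [[0.96, 0.28, -0.005], [0.28, -0.96, -0.0], [-0.005, -0.001, -1.0]]
contact_force: [-0.6, -0.9, -0.4]
grip_width: -0.004
grasp_force: 0.0
now [ 0.5132 -0.0083  0.0605] 16.3 dq 0.05765296333752607
176 [ 0.5165 -0.006 ] dp [ 0.095 -0.034]
176 [0.518 0.016] dp [ 0.19  -0.516]
170 [0.5187 0.0303] dp [ 0.117 -0.34 ]
160 [0.5203 0.0409] dp [ 0.114 -0.242]
150 [0.5238 0.0511] dp [ 0.155 -0.22 ]
140 [0.529  0.0606] dp [ 0.192 -0.192]
130 [0.5359 0.0691] dp [ 0.224 -0.156]
120 [0.5442 0.0763] dp [ 0.25  -0.115]
110 [0.5537 0.082 ] dp [ 0.268 -0.069]
100 [0.5602 0.0981] dp [ 0.269 -0.342]
90 [0.5707 0.1002] dp [0.266 0.024]
80 [0.5814 0.1004] dp [0.259 0.07 ]
75 [0.5868 0.0998] dp [0.125 0.052]
69 [0.5932 0.0985] dp [0.144 0.077]
```

```bash
python3 -m pendant '[{"dp":[0.15,-0.28,0.08],"angular":[0,0,0],"jaw":-1},{"dp":[0.14,-0.27,0],"angular":[0,0,0],"jaw":-1},{"dp":[0.06,-0.17,0],"angular":[0,0,0],"jaw":-1},{"dp":[0.06,-0.17,0],"angular":[0,0,0],"jaw":-1},{"dp":[0.06,-0.12,0],"angular":[0,0,0],"jaw":-1}]'; python3 -m pendant '[{"dp":[0.06,-0.12,0],"angular":[0,0,0],"jaw":-1},{"dp":[0.08,-0.11,0],"angular":[0,0,0],"jaw":-1},{"dp":[0.08,-0.11,0],"angular":[0,0,0],"jaw":-1},{"dp":[0.1,-0.1,0],"angular":[0,0,0],"jaw":-1},{"dp":[0.1,-0.1,0],"angular":[0,0,0],"jaw":-1}]';python3 - <<'E'
from h import *
im=arm.grab_frame("side")[180:290,180:300]; im2=arm.grab_frame("wrist")
cv2.imwrite("pics/p2.png",np.hstack([cv2.resize(im,(419,384),interpolation=2),im2[:, 100:460]]))
E
python3 plan.py
```

```text
time_s: 2.95
eef_pos: [0.5227, 0.0374, 0.0599]
eef_rot: [[0.959, 0.282, 0.001], [0.282, -0.959, -0.0], [0.001, 0.0, -1.0]]
contact_force: [0.6, 0.3, 0.5]
grip_width: -0.0
grasp_force: 0.5
time_s: 3.45
eef_pos: [0.5326, 0.0623, 0.0592]
eef_rot: [[0.96, 0.281, -0.0], [0.281, -0.96, 0.0], [-0.0, -0.0, -1.0]]
contact_force: [-0.6, -2.4, -0.4]
grip_width: 0.001
grasp_force: 0.5
now [0.5328 0.0626 0.0592] 16.3 dq 0.012975604537535677
176 [ 0.5165 -0.006 ] dp [-0.874  1.53 ]
176 [0.518 0.016] dp [ 0.191 -0.516]
170 [0.5187 0.0303] dp [ 0.117 -0.34 ]
160 [0.5203 0.0409] dp [ 0.114 -0.242]
150 [0.5238 0.0511] dp [ 0.155 -0.22 ]
140 [0.529  0.0606] dp [ 0.192 -0.191]
130 [0.5359 0.0691] dp [ 0.224 -0.156]
120 [0.5442 0.0763] dp [ 0.25  -0.115]
110 [0.5537 0.082 ] dp [ 0.268 -0.069]
100 [0.5602 0.0981] dp [ 0.269 -0.341]
90 [0.5707 0.1002] dp [0.266 0.025]
80 [0.5814 0.1004] dp [0.259 0.07 ]
75 [0.5868 0.0998] dp [0.125 0.052]
69 [0.5932 0.0985] dp [0.144 0.077]
```

View pics/p2.png

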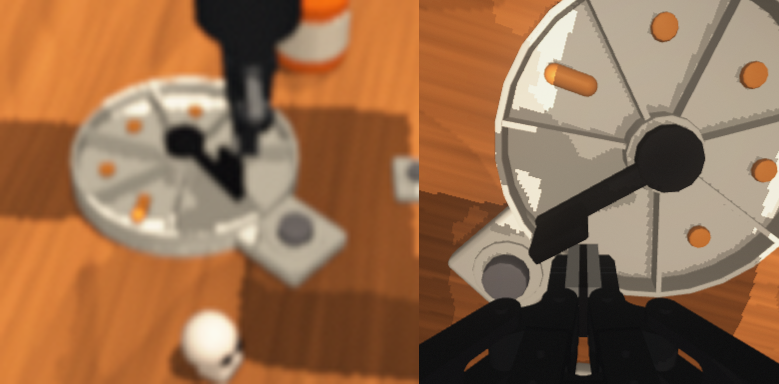

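The pointer follows the fingertip cleanly: the tab is at (560,235) in the right view with the finger beside it. The tray is unmoved, so I'll continue along the arc.

```bash
python3 -m pendant '[{"dp":[0.12,-0.13,0],"angular":[0,0,0],"jaw":-1},{"dp":[0.12,-0.06,0],"angular":[0,0,0],"jaw":-1},{"dp":[0.12,-0.06,0],"angular":[0,0,0],"jaw":-1},{"dp":[0.13,-0.05,0],"angular":[0,0,0],"jaw":-1},{"dp":[0.13,-0.05,0],"angular":[0,0,0],"jaw":-1}]'; python3 -m pendant '[{"dp":[0.07,-0.09,0],"angular":[0,0,0],"jaw":-1},{"dp":[0.07,-0.09,0],"angular":[0,0,0],"jaw":-1},{"dp":[0.07,-0.09,0],"angular":[0,0,0],"jaw":-1},{"dp":[0.07,-0.08,0],"angular":[0,0,0],"jaw":-1},{"dp":[0.13,0.01,0],"angular":[0,0,0],"jaw":-1}]'; python3 -m pendant '[{"dp":[0.13,0.01,0],"angular":[0,0,0],"jaw":-1},{"dp":[0.13,0.03,0],"angular":[0,0,0],"jaw":-1},{"dp":[0,0,0],"angular":[0,0,0],"jaw":-1}]'
cat > look.py <<'E'
from h import *
import sys,pickle
st=arm.observe(); im2=arm.grab_frame("wrist"); sc=arm.grab_frame("scene"); sd=arm.grab_frame("side")
pickle.dump((st,im2),open("w2.pkl","wb"))
W=cam("wrist",st); o=np.array([.5875,.0345]); d=im2.copy()
for th,c in((69,(0,255,0)),(79,(255,0,0)),(89,(0,0,255))):
    t=np.radians(th); P=[[*(o+r*np.array([np.cos(t),np.sin(t)])),.069] for r in(.048,.076)]
    a,b=proj(W,P).astype(int); cv2.line(d,tuple(map(int,a)),tuple(map(int,b)),c,1)
L=np.vstack([cv2.resize(sc[150:235,230:315],(270,270),interpolation=2),cv2.resize(sd[190:275,190:275],(270,270),interpolation=2)])
cv2.imwrite(sys.argv[1],np.hstack([cv2.resize(L,(270,384)),d]))
print(st["eef_pos"].round(4),st["contact_force"].round(1))
E
python3 look.py pics/p3.png; python3 plan.py | tail -3
```

```text
time_s: 4.05
eef_pos: [0.5527, 0.0826, 0.0593]
eef_rot: [[0.96, 0.281, -0.0], [0.281, -0.96, 0.0], [-0.0, -0.0, -1.0]]
contact_force: [-0.9, -1.0, 0.1]
grip_width: 0.001
grasp_force: 0.4
time_s: 4.55
eef_pos: [0.564, 0.1006, 0.0593]
eef_rot: [[0.96, 0.281, -0.0], [0.281, -0.96, 0.0], [-0.0, -0.001, -1.0]]
contact_force: [-0.9, 0.6, 0.5]
grip_width: -0.001
grasp_force: 0.5
time_s: 4.85
eef_pos: [0.5757, 0.1014, 0.0593]
eef_rot: [[0.96, 0.281, 0.001], [0.281, -0.96, 0.0], [0.001, -0.0, -1.0]]
contact_force: [0.7, 0.0, -0.9]
grip_width: 0.001
grasp_force: 0.0
[0.5757 0.1014 0.0593] [ 0.7  0.  -0.9]
80 [0.5814 0.1004] dp [0.259 0.07 ]
75 [0.5868 0.0998] dp [0.125 0.052]
69 [0.5932 0.0985] dp [0.144 0.077]
```

View pics/p3.png

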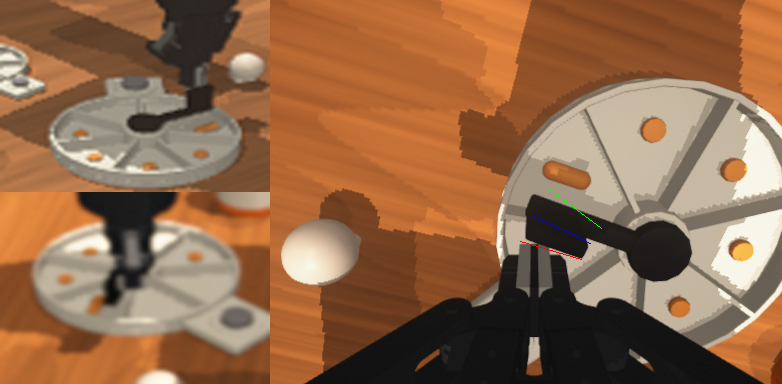

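The wrist view shows the tab just short of the capsule (566,175), with the fingertip against its flat side at (535,245). I'll measure the pointer's angle from the bar.

```bash
cat > ang.py <<'E'
from h import *
import pickle
from scipy.optimize import minimize_scalar
st,im=pickle.load(open("w2.pkl","rb"));W=cam("wrist",st)
o=np.array([.5875,.0345]); hsv=cv2.cvtColor(im,cv2.COLOR_BGR2HSV); blk=(hsv[...,2]<60)
def hull(th,x0,x1,hw,z0,z1,img):
    t=np.radians(th);r=np.array([np.cos(t),np.sin(t)]);n=np.array([-r[1],r[0]])
    P=[[*(o+r*x+n*y),z] for x in(x0,x1) for y in(-hw,hw) for z in(z0,z1)]
    cv2.fillConvexPoly(img,cv2.convexHull(proj(W,P).round().astype(np.int32)),1)
t0=proj(W,[[*o,.039]])[0]
def cost(th,f=False):
    m=np.zeros(blk.shape,np.uint8); hull(th,0,.076,.006,.031,.039,m); hull(th,.048,.076,.004,.039,.069,m)
    return (m.astype(bool)&~blk).sum()*1.0 - 0 + (blk&~m.astype(bool)&roi).sum()
g=np.zeros(blk.shape,np.uint8)
for a in range(55,125,2): hull(a,.028,.085,.004,.031,.069,g)
tip=proj(W,[st["eef_pos"]+st["eef_rot"]@np.array([.011,0,0])])[0]
roi=g.astype(bool); roi[int(tip[1]):]=False
a=np.arange(55,125,.5);c=[cost(x) for x in a];i=int(np.argmin(c));print("pointer world angle",a[i],c[i],"tip",tip)
# capsule now from this view
org=(hsv[...,1]>140)&(hsv[...,0]<25)&(hsv[...,2]>100)
C=proj(W,[[.6088,.092,.0135]])[0];print("cap px expected",C)
t=np.radians(a[i]);tab=o+.062*np.array([np.cos(t),np.sin(t)]);print("tab",tab,"dist to cap",np.linalg.norm(tab-[.6088,.092]))
E
python3 ang.py
```

```text
pointer world angle 84.5 861.0 tip [262.22878457 240.16496368]
cap px expected [294.95661906 174.83999664]
tab [0.59344244 0.09621456] dist to cap 0.015925366686064018
```

```bash
python3 -m pendant '[{"dp":[0.13,0.06,0],"angular":[0,0,0],"jaw":-1},{"dp":[0.13,0.06,0],"angular":[0,0,0],"jaw":-1},{"dp":[0.12,0.06,0],"angular":[0,0,0],"jaw":-1},{"dp":[0,0,0],"angular":[0,0,0],"jaw":-1},{"dp":[0,0,0],"angular":[0,0,0],"jaw":-1}]'; python3 -m pendant '[{"dp":[-0.2,-0.02,0],"angular":[0,0,0],"jaw":-1},{"dp":[-0.3,-0.03,-0.1],"angular":[0,0,0],"jaw":-1},{"dp":[-0.3,0,-0.8],"angular":[0,0,0],"jaw":-1},{"dp":[0,0,-0.9],"angular":[0,0,0],"jaw":-1},{"dp":[0,0,0],"angular":[0,0,0],"jaw":-1}]';python3 look.py pics/p4.png; python3 ang.py
```

```text
time_s: 5.5
eef_pos: [0.5915, 0.0986, 0.0592]
eef_rot: [[0.96, 0.281, 0.0], [0.281, -0.96, 0.0], [0.0, -0.0, -1.0]]
contact_force: [0.5, 0.5, -0.4]
grip_width: -0.002
grasp_force: 0.0
time_s: 6.0
eef_pos: [0.5611, 0.0919, 0.1363]
eef_rot: [[0.96, 0.281, 0.007], [0.281, -0.96, 0.001], [0.007, 0.001, -1.0]]
contact_force: [0.8, 0.5, -0.7]
grip_width: 0.002
grasp_force: 0.0
[0.5611 0.0919 0.1363] [ 0.8  0.5 -0.7]
pointer world angle 70.0 244.0 tip [262.22895737 240.16407099]
cap px expected [280.30236869 127.24795892]
tab [0.60870525 0.09276094] dist to cap 0.00076681891259734
```

View pics/p4.png

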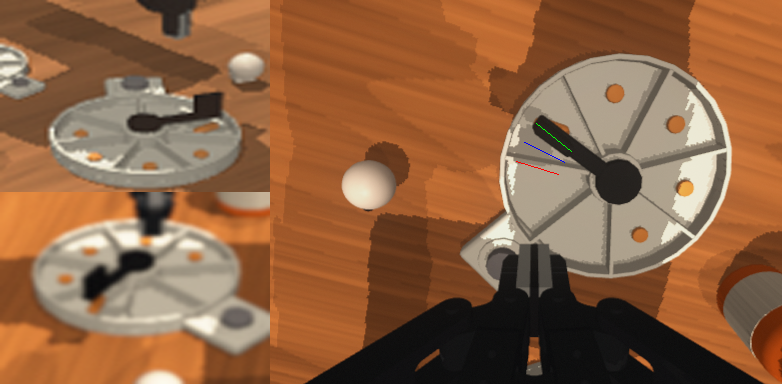

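The tab now stands at 70° world, right over the capsule (partly visible beneath it at (563,130)); the estimated offset is about 1 mm and the fingers are clear. Now to the button.

```bash
python3 -m pendant '[{"dp":[-0.8,-0.33,0],"angular":[0,0,0],"jaw":-1},{"dp":[-0.85,-0.33,0],"angular":[0,0,0],"jaw":-1},{"dp":[0,0,0.8],"angular":[0,0,0],"jaw":-1},{"dp":[0,0,0.8],"angular":[0,0,0],"jaw":-1},{"dp":[0,0,0.7],"angular":[0,0,0],"jaw":-1}]'; python3 -m pendant '[{"dp":[0,0,0],"angular":[0,0,0],"jaw":-1},{"dp":[0,0,0],"angular":[0,0,0],"jaw":-1}]'
```

```text
time_s: 6.65
eef_pos: [0.4876, 0.0983, 0.0374]
eef_rot: [[0.96, 0.281, -0.002], [0.281, -0.96, -0.0], [-0.002, -0.0, -1.0]]
contact_force: [0.2, -0.0, -0.2]
grip_width: -0.004
grasp_force: 0.0
time_s: 6.85
eef_pos: [0.4883, 0.0983, 0.0389]
eef_rot: [[0.96, 0.281, -0.002], [0.281, -0.96, -0.0], [-0.002, -0.0, -1.0]]
contact_force: [0.4, -0.3, 0.0]
grip_width: 0.004
grasp_force: 0.0
```

```bash
python3 -m pendant '[{"dp":[0.05,0,0.1],"angular":[0,0,0],"jaw":-1},{"dp":[0,0,0.1],"angular":[0,0,0],"jaw":-1},{"dp":[0,0,0.08],"angular":[0,0,0],"jaw":-1},{"dp":[0,0,0.05],"angular":[0,0,0],"jaw":-1},{"dp":[0,0,0],"angular":[0,0,0],"jaw":-1}]'
```

```text
time_s: 7.35
eef_pos: [0.4915, 0.0991, 0.0263]
eef_rot: [[0.96, 0.281, 0.001], [0.281, -0.96, 0.0], [0.001, -0.0, -1.0]]
contact_force: [0.4, 0.4, 2.0]
grip_width: -0.001
grasp_force: 1.2
```

```bash
python3 -m pendant '[{"dp":[0,0,0.05],"angular":[0,0,0],"jaw":-1},{"dp":[0,0,0.05],"angular":[0,0,0],"jaw":-1},{"dp":[0,0,0.02],"angular":[0,0,0],"jaw":-1},{"dp":[0,0,0],"angular":[0,0,0],"jaw":-1},{"dp":[0,0,0],"angular":[0,0,0],"jaw":-1}]'
```

```text
time_s: 7.85
eef_pos: [0.4916, 0.0991, 0.022]
eef_rot: [[0.96, 0.281, 0.001], [0.281, -0.96, 0.0], [0.001, 0.0, -1.0]]
contact_force: [-1.6, 1.0, 10.8]
grip_width: -0.003
grasp_force: 5.2
```

The tip is at z 0.022 with 10.8 N, well over the 5 N needed, so the button is fully down. I'll let it up and check.

```bash
python3 -m pendant '[{"dp":[0,0,-0.3],"angular":[0,0,0],"jaw":-1},{"dp":[0,0,-0.8],"angular":[0,0,0],"jaw":-1},{"dp":[-0.3,0,-0.9],"angular":[0,0,0],"jaw":-1},{"dp":[-0.5,0,-0.9],"angular":[0,0,0],"jaw":-1},{"dp":[0,0,0],"angular":[0,0,0],"jaw":-1}]';python3 -m pendant '[{"dp":[0,0,0],"angular":[0,0,0],"jaw":-1},{"dp":[0,0,0],"angular":[0,0,0],"jaw":-1}]'; python3 look.py pics/p5.png; python3 ang.py
```

```text
time_s: 8.35
eef_pos: [0.4604, 0.0899, 0.141]
eef_rot: [[0.96, 0.281, 0.004], [0.281, -0.96, 0.001], [0.004, 0.0, -1.0]]
contact_force: [-0.1, -0.2, -0.5]
grip_width: -0.002
grasp_force: 0.0
time_s: 8.55
eef_pos: [0.4601, 0.09, 0.1363]
eef_rot: [[0.96, 0.281, -0.001], [0.281, -0.96, -0.0], [-0.001, -0.0, -1.0]]
contact_force: [0.4, 0.3, 0.6]
grip_width: 0.004
grasp_force: 0.0
[0.4601 0.09   0.1363] [0.4 0.3 0.6]
pointer world angle 69.0 85.0 tip [262.22729833 240.17004787]
cap px expected [322.37206699 -19.98545778]
tab [0.60971881 0.09238199] dist to cap 0.0009950531322017178
```

View pics/p5.png

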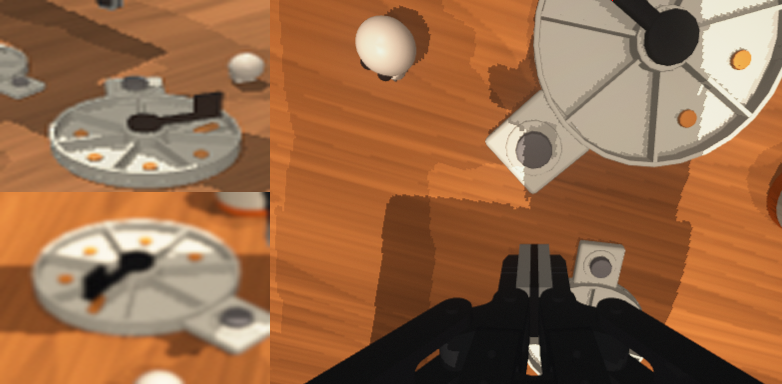

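The button is up again at (534,150), the tab still stands over the capsule, the tray is in place, and the arm is clear.

```bash
python3 -c "
from rig import arm
print(arm.finish_job())"
```

```text
the job is handed in; nothing more can be done
None
```

I pushed the pointer's tab round until it stood about 1 mm from the capsule's middle, then pressed the set button fully down and let it come back up. The job is handed in, and no verdict came back.

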